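# Load the drying tray from under the stack and set the curing lamp

### The arm

A 6-joint arm with a two-finger parallel gripper is mounted at the origin on the work surface. World frame = base frame: x ahead of the robot, y to its left, z up, the work surface at z = 0. Lengths are in mm, angles in rad, forces in N, time in s.
With the tool pointing down it reaches from about 300 to 775 mm from the base axis. Payload 14.6 kg.
Tool frame: the origin (TCP) lies midway between the tips of the shut fingers; the grasp point (between the pads) lies 19 mm behind it (robot.hold_point_z is the distance from the TCP to the grasp point, in mm); z points along the fingers, y is the line along which they close (so a half turn about z gives the same grasp; the last joint's range is limited). The gripper opens to 85 mm and grips with 20 to 120 N. Pads are 22 mm wide; open, the fingers measure 114 mm over their backs; the gripper's body (76 mm by 85 mm) begins 54 mm behind the grasp point. The pads swing forward as they close: fully open they stand 13 mm farther back than shut.
Start: joints at [-1.317, 0.3, 1.521, -0, 1.321, -0.067], TCP at [173.422, -521.933, 231.281] pointing down, gripper open.
Joint ranges: [-3.03, 3.03], [-0.79, 2.21], [0.23, 2.52], [-1.04, 4.18], [0, 3.07], [-2.55, 2.55]. Speed limits (rad/s): [2.22, 2.22, 2.57, 3.14, 3.14, 3.14].

### API

Orientations are given as a unit quaternion [w, x, y, z].
In Python, from rig import robot, capture, workorder gives the robot as it stands.
- The arm moves only by the shell command python3 -m crank 'ROWS' [FORCE]. ROWS is JSON, one flat list of numbers, 7 for each row, row after row: the turn, a rotation vector about the tool's x, y, z in degrees, then the shift along the tool's x, y, z in m, then the finger opening in m, from 0 to 0.0854. A call has 1 to 12 rows; each row shifts and turns the commanded pose from where the row before left it, along the tool's axes as they then stand; what a row does not reach is not made up. A row lasts 1/12 s, in which the tool goes at most 41.7 mm and 7.16 degrees, less where a joint would pass 70% of its speed; a pose out of reach is approached as far as the arm can. A call with a gripper value outside its range is refused whole. The fingers move at their own pace and stop on an object; FORCE is the grip in N (left out, the last holds). Time passes only in rows, so rows that do not move let the fingers close. It gives the time, the measured TCP pose, the force, the opening and the grip force at its end, in the units of the state.
- robot.read_state(): the state, without advancing time (a new reading comes with each control period).
- capture(name): name is "side" or "top"; returns a dict with "color" (384x512x3 uint8, red, green, blue), "fx", "fy", "cx", "cy" (pixels), "rvec" (rotation vector, rad) and "tvec" (3), from world to camera coordinates, as OpenCV has them. Camera axes: x right, y down, z forward; pixel columns grow to the right and rows downward; lengths in mm; the calibration is good to about 2 mm. A picture is of the moment at which its call begins. There is no depth.
- workorder.sign_off(): hands the job in; it is judged then, once.
The state is a dict: "clock": time; "q": joint angles; "qvel": joint speeds; "tau": joint torques, N m; "eef_pos": TCP position; "orientation": TCP orientation; "wrist_force": force on the tool from outside, world axes, zero at the start; "wrist_torque": the same for the moment, N m; "opening": finger opening in mm; "grasp_force": force on a finger pad.
Only numpy, scipy, OpenCV 4.12 (cv2) and the standard library are available. Lean on these libraries where they do the work, as an engineer would, in place of code of your own. Each camera call takes 0.05 s, during which the arm holds its last target. There are 200 camera calls.

### The job

Slide the grooved drying tray out from under its little stack by the fin, without handling the notepad, case and tin on top or toppling them: they must be left stacked where they were, behind the rail. Bring the tray square onto the dark plate in front of the curing lamp with its fin pointing away from the lamp, and lay every loose white barrel lying on the table flat in a groove of its own, leaving the other workshop things where they are. Once the tray is loaded and in place, lean the lamp panel 30 degrees forward over it and see that it stays there.

Things in the scene. Friction and masses are not known exactly. Their poses are not given: they have to be found in the camera images.
- tray: plywood drying tray, plate 130 (x) by 182 (y) by 4 mm, 0.2 kg, with five ridges along x, 14 mm wide, tops 9 mm above the underside; between them four open-ended grooves 28 mm wide, floor 4 mm up, centred at y = -63, -21, 21, 63 mm. Origin: centre of the underside. A flat 44 mm wide tongue on its -x side (out to x = -125 mm) bears the grip fin. Starts under the stack, fin towards the robot
- stop_rail: fixed steel rail bridge. Origin on the table where the tray starts (within 3 mm), x through the stack away from the robot. Bar at x = -66 mm, 8 mm thick, 13 to 27 mm above the table; posts 12 mm square at y = +/-105 mm. The tray passes below it, pulled along -x; the bar holds the stack, which settles 9 mm to the table. The tray must come 140 mm along -x to be clear, 165 mm to turn too
- notepad: notepad with card covers, 110 mm (x) by 150 mm (y) by 18 mm, lying on the tray behind the rail; origin at the centre of its underside
- case: slim dark wooden pencil case, 66 mm (x) by 140 mm (y) by 22 mm, lying on the notepad; origin at the centre of its underside
- tin: round lidded metal tin, 54 mm across and 48 mm tall, standing on the case; origin at the centre of its underside
- lamp_stand: fixed stand of the curing lamp, on the robot's left. Origin on the table at the middle of the dark plate (150 in x by 200 mm in y, no step) where the tray belongs, x to x; x points away from the robot. The grey foot bar (226 mm in y, 22 mm high) begins at x = 98 mm. Round scales at both ends of the hinge have black marks at upright, 30 (thickest and longest) and 60 degrees forward
- lamp_panel (a joint): lean of the flat lamp panel on its friction hinge, rad: 0 upright, positive with its top leaning in the stand's -x, over the plate; range -0.5 to 1.2; 30 degrees is 0.524. Hinge line along the stand's y at x = 110 mm, 35 mm above the table. It stays where it is left; moving it takes about 2 to 5 N near its top, pushed from behind or in front, or pinched by its top edge
- panel_top (a point): middle of the lamp panel's top edge, in mid thickness, 150 mm from the hinge line; the panel is 186 mm wide and 12 mm thick (6 mm either side of the hinge line)
- barrel1: one of up to four identical matte white square pencil barrels, 120 mm long, 18 by 18 mm in section, 35 g; origin at its middle (9 mm above what it lies on), x along its length; starts lying on a flat on the table on the robot's right, within about 20 degrees of the straight-ahead direction, over 60 mm from its neighbour sideways; absent in some runs
- barrel2: one of up to four identical matte white square pencil barrels, 120 mm long, 18 by 18 mm in section, 35 g; origin at its middle (9 mm above what it lies on), x along its length; starts lying on a flat on the table on the robot's right, within about 20 degrees of the straight-ahead direction, over 60 mm from its neighbour sideways; absent in some runs
- barrel3: one of up to four identical matte white square pencil barrels, 120 mm long, 18 by 18 mm in section, 35 g; origin at its middle (9 mm above what it lies on), x along its length; starts lying on a flat on the table on the robot's right, within about 20 degrees of the straight-ahead direction, over 60 mm from its neighbour sideways; absent in some runs
- barrel4: one of up to four identical matte white square pencil barrels, 120 mm long, 18 by 18 mm in section, 35 g; origin at its middle (9 mm above what it lies on), x along its length; starts lying on a flat on the table on the robot's right, within about 20 degrees of the straight-ahead direction, over 60 mm from its neighbour sideways; absent in some runs
- hex_wrench: bystander: L-shaped brass hex wrench, 110 mm by 40 mm, 8 mm thick, lying on the table
- tip_a: bystander: nickel cone tip standing on the table, 28 mm across, 45 mm tall
- tip_b: bystander: a second such cone tip
- grip: bystander: amber resin grip standing upright, 30 mm across, 60 mm tall
- pot: bystander: glazed terracotta pot, 92 mm across the rim, 80 mm tall
- eraser: bystander: dark eraser block 60 by 28 by 16 mm
- tray_fin (a point): middle of the top edge of the tray's upright fin, at x = -105 mm, y = 0, 38 mm above the tray's underside; the fin is 34 mm long in x and 12 mm thick in y; gripped across its thickness it drags and turns the tray along the smooth table

How it is judged (in metres and radians):
On the way, in this order (a step that is already met when the one before it is completed fails the run):
1. the tray is out from under the stack, and the notepad, case and tin are still stacked, now on the table (horizontal distance between tray and notepad above 0.125 m and height (world z) of notepad below 0.005 m and angle between notepad's own z axis and vertical below 0.05 rad and angle between case's own z axis and vertical below 0.08 rad and angle between tin's own z axis and vertical below 0.1 rad and z of case in the frame of notepad between 0.014 and 0.022 m and z of tin in the frame of case between 0.018 and 0.026 m and distance of each of notepad, case, tin from where it was at the start of the episode below 0.045 m), for 0.3 s.
2. the tray lies square on the plate before the lamp and every barrel lies flat in a groove (x of tray in the frame of lamp_stand between -0.022 and 0.022 m and y of tray in the frame of lamp_stand between -0.022 and 0.022 m and angle between the x axis of tray and the x axis of lamp_stand, either way round below 0.15 rad and height (world z) of tray below 0.004 m and angle between tray's own z axis and vertical below 0.05 rad and x of barrel1 in the frame of tray between -0.022 and 0.022 m and y of barrel1 in the frame of tray between -0.084 and 0.084 m and z of barrel1 in the frame of tray between 0.008 and 0.0158 m and angle between the x axis of each of barrel1, barrel2, barrel3, barrel4 and the x axis of tray, either way round below 0.12 rad and x of barrel2 in the frame of tray between -0.022 and 0.022 m and y of barrel2 in the frame of tray between -0.084 and 0.084 m and z of barrel2 in the frame of tray between 0.008 and 0.0158 m and x of barrel3 in the frame of tray between -0.022 and 0.022 m and y of barrel3 in the frame of tray between -0.084 and 0.084 m and z of barrel3 in the frame of tray between 0.008 and 0.0158 m and x of barrel4 in the frame of tray between -0.022 and 0.022 m and y of barrel4 in the frame of tray between -0.084 and 0.084 m and z of barrel4 in the frame of tray between 0.008 and 0.0158 m), for 0.3 s.
3. the lamp panel leans 30 degrees forward and stays there with the hand off it (value of joint lamp_panel between 0.436 and 0.611 rad and velocity of joint lamp_panel between -0.02 and 0.02 rad/s and contact force between the fingers and lamp_panel below 0.3 N), for 1 s.
At the end, for the whole second after the job is handed in: Tray flat, within 22 mm and 0.15 rad of the plate, fin away from the lamp; each barrel on a groove floor, within 0.12 rad and 22 mm of centred; notepad on the table, case and tin stacked on it, within 45 mm of their starts; panel 25 to 35 degrees forward, untouched; all at rest (all of step 2 and all of step 3 and x of tray_fin in the frame of lamp_stand below -0.05 m and height (world z) of notepad below 0.005 m and angle between notepad's own z axis and vertical below 0.05 rad and angle between case's own z axis and vertical below 0.08 rad and angle between tin's own z axis and vertical below 0.1 rad and z of case in the frame of notepad between 0.014 and 0.022 m and z of tin in the frame of case between 0.018 and 0.026 m and distance of each of notepad, case, tin from where it was at the start of the episode below 0.045 m and linear speed of each of barrel1, barrel2, barrel3, barrel4, tray, tin below 0.02 m/s).
It fails at once if the notepad, case or tin is handled with the fingers (more than 3 N) (contact force between the fingers and notepad above 3 N or contact force between the fingers and case above 3 N or contact force between the fingers and tin above 3 N).
It fails at once if something of the stack topples or is carried off (angle between any of notepad, case, tin's own z axis and vertical above 0.6 rad or distance of any of notepad, case, tin from where it was at the start of the episode above 0.07 m).
It fails at once if a bystander is moved more than 50 mm (distance of any of hex_wrench, tip_a, tip_b, grip, pot, eraser from where it was at the start of the episode above 0.05 m).
Of barrel1, barrel2, barrel3, barrel4 only 2 to 4 are there at a start; the rules pass over those that are not, and their reading is None.
At some moment in a run one of barrel1, barrel2, barrel3, barrel4 may be knocked a few centimetres aside while the robot is not near it.
Once in a run the grip may slacken for a moment while it holds something.
It also fails if it takes over 210 s, if anything falls off the work surface, if the arm or the gripper's body presses on something with over 40 N, if the wrist force passes 120 N, or if a joint passes its speed limit or range.

## Working session

There is one attempt and no reset: what is moved stays moved. The work goes in short steps, Python scripts to look and compute and a shell command to move; the robot and the scene stay as the last step left them, time stands still between calls to the robot, and variables do not carry over. Pictures are saved under pics/ and viewed, at most 18 in all, crops included, and the job is handed in when it is done.

```bash
mkdir -p pics; ls
cat > h.py <<'E'
import numpy as np, cv2
from rig import robot, capture, workorder
from scipy.spatial.transform import Rotation as R
def snap(n,f):
    c=capture(n); cv2.imwrite('pics/'+f,c['color'][:,:,::-1]); return c
def K(c): return np.array([[c['fx'],0,c['cx']],[0,c['fy'],c['cy']],[0,0,1.]])
def back(c,uv,z):
    Rm=cv2.Rodrigues(np.array(c['rvec'],float))[0]; t=np.array(c['tvec'],float).ravel()
    o=-Rm.T@t; d=Rm.T@np.linalg.inv(K(c))@np.array([uv[0],uv[1],1.])
    return o+d*(z-o[2])/d[2]
def proj(c,P):
    return cv2.projectPoints(np.array(P,float).reshape(-1,1,3),np.array(c['rvec'],float),np.array(c['tvec'],float),K(c),None)[0].reshape(-1,2)
def st():
    s=robot.read_state(); q=s['orientation']; m=R.from_quat([q[1],q[2],q[3],q[0]]).as_matrix()
    print('t',round(s['clock'],2),'p',np.round(s['eef_pos'],1),'x',np.round(m[:,0],3),'y',np.round(m[:,1],3),'z',np.round(m[:,2],3),'F',np.round(s['wrist_force'],1),'op',round(s['opening'],1),'gf',round(s['grasp_force'],1)); return s,m
E
python3 - <<'E'
from h import *
a=snap('top','t0.png'); b=snap('side','s0.png'); st()
for c in (a,b):
  print(c['fx'],c['cx'],c['cy']); Rm=cv2.Rodrigues(np.array(c['rvec'],float))[0]; print(-Rm.T@np.ravel(c['tvec']))
import pickle; pickle.dump((a,b),open('c0.pkl','wb'))
E
```

```text
pics
t 0.1 p [ 173.4 -521.7  230.8] x [0.949 0.315 0.   ] y [ 0.315 -0.949 -0.001] z [-0.     0.001 -1.   ] F [0.3 0.2 0. ] op 85.1 gf 0.0
403.4687479403175 259.3925178023554 192.40550489329712
[ 334.4724709     7.88651973 1353.55331958]
397.75180237059027 253.41986643489446 191.85142049208778
[ 152.87447788  916.45317723 1118.41474088]
```

View pics/t0.png

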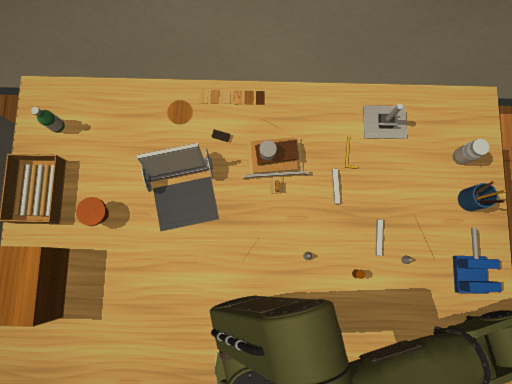

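View pics/s0.png

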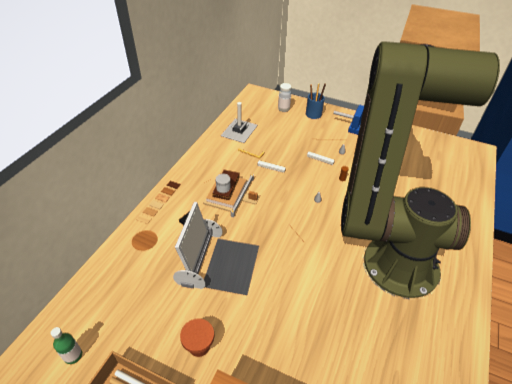

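The top view shows the stack at (275,155), the rail from (245,177) to (311,174), the fin at (277,186), the plate at (186,203), and barrels at (337,186) and (380,237). The side view confirms those two barrels; the arm may be hiding others. I'll zoom in for detail.

Run:
```python
from h import *
import pickle
a,b=pickle.load(open('c0.pkl','rb'))
im=a['color'][:,:,::-1]
cv2.imwrite('pics/t0c.png',cv2.resize(im[130:270,130:330],None,fx=4,fy=4,interpolation=cv2.INTER_CUBIC))
for n,c in (('top',a),('side',b)):
  hsv=cv2.cvtColor(c['color'],cv2.COLOR_RGB2HSV)
  m=((hsv[...,1]<45)&(hsv[...,2]>185)).astype(np.uint8)
  k,l,s,ce=cv2.connectedComponentsWithStats(m)
  for i in range(1,k):
    if s[i,4]>60:
      pts=np.argwhere(l==i)[:,::-1].astype(np.float32); r=cv2.minAreaRect(pts)
      P=np.array([back(c,p,14)[:2] for p in cv2.boxPoints(r)])
      L=sorted([np.linalg.norm(P[0]-P[1]),np.linalg.norm(P[1]-P[2])])
      print(n,ce[i].round(),s[i,4],P.mean(0).round(),np.round(L), np.round(cv2.minAreaRect(np.array([back(c,p,18)[:2] for p in pts],np.float32)),1) if 0 else '')
```

```text
top [166. 150.] 126 [698. 311.] [  9. 209.] 
top [ 37. 190.] 88 [553. 737.] [  6. 167.] 
top [ 50. 190.] 89 [554. 695.] [  6. 166.] 
top [336. 185.] 136 [ 587. -266.] [ 15. 114.] 
top [379. 237.] 131 [ 416. -407.] [ 13. 113.] 
side [54. 66.] 15551 [1993. -584.] [ 924. 1905.] 
side [285.  86.] 67 [ 762. -881.] [54. 71.] 
side [238. 132.] 286 [ 817. -429.] [152. 157.] 
side [320. 157.] 104 [ 415. -404.] [ 28. 116.] 
side [271. 166.] 124 [ 585. -261.] [ 29. 116.] 
side [222. 178.] 94 [ 733. -104.] [53. 55.] 
side [185. 225.] 149 [740. 161.] [ 13. 221.] 
side [ 55. 332.] 65 [867. 670.] [25. 25.] 
side [126. 378.] 138 [601. 690.] [14. 81.]
```

View pics/t0c.png

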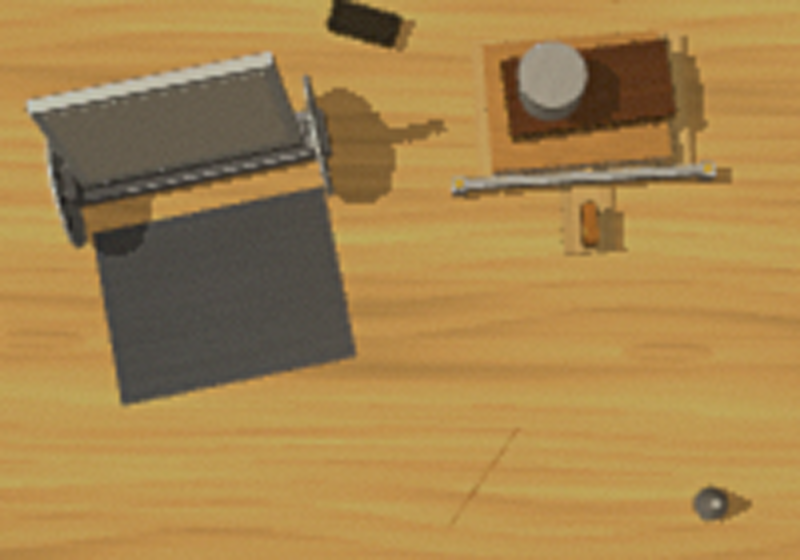

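The crop shows rail posts at (460,186) and (708,171), the fin top at about (590,224), plate corners at (95,233), (327,190), (355,353) and (123,404), and the panel's top edge from (32,105) to (272,58).

Run:
```python
from h import *
import pickle
a,b=pickle.load(open('c0.pkl','rb'))
f=lambda x,y,z: back(a,(130+(x+.5)/4-.5,130+(y+.5)/4-.5),z)
p1=f(460,186,27);p2=f(708,171,27);print('rail',p1,p2,np.linalg.norm(p1-p2)); d=p1-p2; ang=np.arctan2(-d[0],d[1]); print('rail ang of x axis',np.degrees(ang))
ex=np.array([np.cos(ang),np.sin(ang)]);mid=(p1+p2)[:2]/2; o=mid+66*ex; print('origin',o,'fin exp',o-105*ex)
print('fin',f(590,224,38),f(590,203,38),f(590,246,38))
C=np.array([f(*p,0)[:2] for p in [(95,233),(327,190),(355,353),(123,404)]]);print('plate',C.round(),C.mean(0),[np.linalg.norm(C[i]-C[i-1]).round() for i in range(4)])
v=C[0]+C[1]-C[2]-C[3];pa=np.arctan2(v[1],v[0]);w=C[0]-C[1]+C[3]-C[2];print(np.degrees(pa),np.degrees(np.arctan2(-w[0],w[1])))
q1=f(32,105,180);q2=f(272,58,180);print('panel',q1,q2,np.linalg.norm(q1-q2))
for n,uv in dict(tipa=(308,256),tipb=(407,260),grip=(358,274),hexA=(350,137),hexB=(345,168),hexC=(357,168)).items(): print(n,back(a,uv,20).round())
# barrel angles
hsv=cv2.cvtColor(a['color'],cv2.COLOR_RGB2HSV)
m=((hsv[...,1]<45)&(hsv[...,2]>185)).astype(np.uint8)
k,l,s,ce=cv2.connectedComponentsWithStats(m)
for i in range(1,k):
  if 100<s[i,4]<150:
    g=np.array([back(a,p,18)[:2] for p in np.argwhere(l==i)[:,::-1]]);_,_,V=np.linalg.svd(g-g.mean(0));print('bar',(g.max(0)+g.min(0))/2,g.mean(0),np.degrees(np.arctan(V[0,1]/V[0,0])))
```

```text
rail [609.85173612  43.59081335  27.        ] [ 627.10474234 -164.71184653   27.        ] 209.01594278106018
rail ang of x axis 4.734808436693956
origin [684.25300917 -55.1126144 ] fin exp [579.61132971 -63.77973151]
fin [577.67294078 -65.21462131  38.        ] [595.41509543 -65.02331806  38.        ] [559.1684146  -65.41414477  38.        ]
plate [[568. 353.]
 [610. 158.]
 [470. 129.]
 [424. 321.]] [518.07911146 240.13851491] [np.float64(148.0), np.float64(199.0), np.float64(142.0), np.float64(197.0)]
12.112616804757764 12.77702464663418
panel [633.00132665 359.70514298 180.        ] [673.15425569 182.83456994 180.        ] 181.37104873773694
tipa [ 349. -170.   20.]
tipb [ 342. -495.   20.]
grip [ 294. -333.   20.]
hexA [ 756. -315.   20.]
hexB [ 647. -296.   20.]
hexC [ 647. -337.   20.]
bar [697.03891201 309.93771995] [696.05657092 313.13233651] -76.89906590654918
bar [ 586.31918707 -265.00412799] [ 586.16636158 -264.14239411] 3.480411625573736
bar [ 415.91195043 -405.6039871 ] [ 416.94317579 -405.85139584] -4.078489704522587
```

```bash
cat >> h.py <<'E'
def go(x,y,z,yaw):
    "yaw (deg) of tool x; prints turn about tool z and then shift in tool axes (m) after the turn"
    s,m=st(); cur=np.degrees(np.arctan2(m[1,0],m[0,0])); t=np.radians(yaw)
    ax=np.array([[np.cos(t),np.sin(t),0],[np.sin(t),-np.cos(t),0],[0,0,-1]])
    d=ax@(np.array([x,y,z])-s['eef_pos'])/1e3
    print('turn z',round(-(yaw-cur),2),'shift',d.round(4),'rows',round(np.linalg.norm(d)/.038,1))
E
python3 -m crank '[0,0,6.7,0,0,0,0.0854, 0,0,6.7,0,0,0,0.0854, 0,0,0,0.028,-0.026,0,0.0854, 0,0,0,0.028,-0.026,0,0.0854, 0,0,0,0.028,-0.026,0,0.0854, 0,0,0,0.028,-0.026,0,0.0854, 0,0,0,0.028,-0.026,0,0.0854, 0,0,0,0.028,-0.026,0,0.0854, 0,0,0,0.028,-0.026,0,0.0854, 0,0,0,0.028,-0.026,0,0.0854, 0,0,0,0.028,-0.026,0,0.0854, 0,0,0,0.028,-0.026,0,0.0854]'
python3 -m crank '[0,0,0,0.028,-0.026,0,0.0854, 0,0,0,0.028,-0.026,0,0.0854, 0,0,0,0.028,-0.026,0,0.0854, 0,0,0,0.028,-0.026,0,0.0854, 0,0,0,0.028,-0.026,0,0.0854, 0,0,0,0,0,0,0.0854, 0,0,0,0,0,0,0.0854]'
python3 - <<'E'
from h import *
go(578,-65,100,5)
c=snap('top','t1.png'); d=snap('side','s1.png')
cv2.imwrite('pics/t1c.png',cv2.resize(np.hstack([c['color'][170:384,262:512],d['color'][100:314,180:430]])[:,:,::-1],None,fx=1.6,fy=1.6))
E
```

```text
clock: 1.1
eef_pos: [430.7, -236.9, 231.2]
orientation: [-0.0, 0.999, 0.043, -0.0]
wrist_force: [0.6, -0.8, 0.6]
opening: 85.1
grasp_force: 0.0
clock: 1.68
eef_pos: [558.4, -95.6, 230.4]
orientation: [-0.0, 0.999, 0.045, -0.001]
wrist_force: [-0.6, -0.6, -1.2]
opening: 85.0
grasp_force: 0.0
t 1.68 p [558.4 -95.6 230.4] x [ 0.996  0.09  -0.001] y [ 0.09  -0.996 -0.   ] z [-0.001  0.    -1.   ] F [-0.6 -0.6 -1.2] op 85.0 gf 0.0
turn z 0.14 shift [ 0.0222 -0.0288  0.1304] rows 3.6
```

View pics/t1c.png

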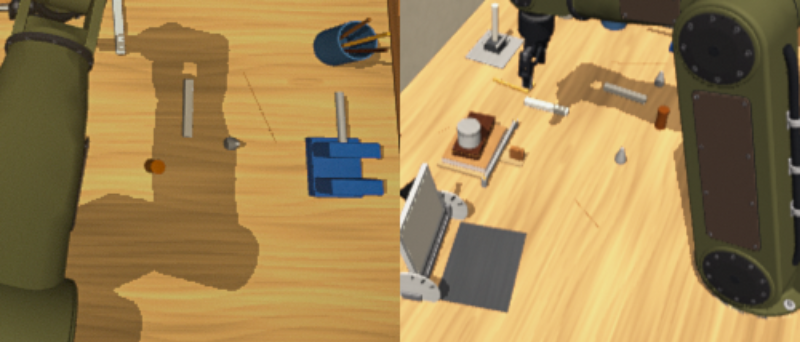

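The top view now shows the right side clear except for the same two barrels, at (120,25) and (187,107) in the crop. The grey bar at the blue vise (343,115) is a fixture. Now down to the fin.

```bash
python3 -m crank '[0,0,0,0.021,-0.029,0.03,0.0854, 0,0,0,0,0,0.035,0.0854, 0,0,0,0,0,0.035,0.0854, 0,0,0,0,0,0.035,0.0854, 0,0,0,0,0,0.035,0.0854, 0,0,0,0,0,0.03,0.0854, 0,0,0,0,0,0.018,0.0854, 0,0,0,0,0,0,0.0854,0,0,0,0,0,0,0.0854]' >/dev/null
python3 - <<'E'
from h import *
go(578,-65,9,5)
c=snap('side','s2.png');d=snap('top','t2.png')
cv2.imwrite('pics/s2c.png',cv2.resize(np.hstack([c['color'][150:250,180:310],d['color'][130:230,220:350]])[:,:,::-1],None,fx=3,fy=3,interpolation=cv2.INTER_CUBIC))
E
```

```text
t 2.53 p [573.9 -70.5  16.7] x [ 0.996  0.085 -0.001] y [ 0.085 -0.996 -0.   ] z [-0.001  0.    -1.   ] F [-0.3  0.  -0.1] op 85.3 gf 0.0
turn z -0.1 shift [ 0.0046 -0.0052  0.0077] rows 0.3
```

View pics/s2c.png

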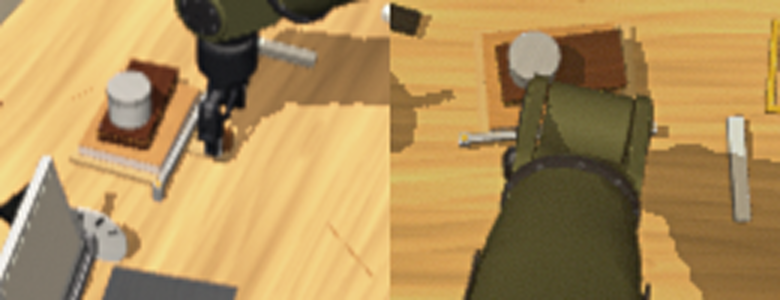

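The side view shows the fingers straddling the fin just clear of the rail. Nudge, close, and pull slowly.

```bash
python3 -m crank '[0,0,0,0.003,-0.005,0.007,0.0854, 0,0,0,0,0,0,0.0854, 0,0,0,0,0,0,0.0, 0,0,0,0,0,0,0, 0,0,0,0,0,0,0, 0,0,0,0,0,0,0, 0,0,0,0,0,0,0,0,0,0,0,0,0,0]' 70
python3 -m crank '[0,0,0,-0.004,0,0,0, 0,0,0,-0.008,0,0,0, 0,0,0,-0.008,0,0,0, 0,0,0,-0.008,0,0,0, 0,0,0,-0.008,0,0,0, 0,0,0,-0.008,0,0,0, 0,0,0,-0.008,0,0,0, 0,0,0,-0.008,0,0,0,0,0,0,-0.008,0,0,0, 0,0,0,-0.008,0,0,0]'
```

```text
clock: 3.3
eef_pos: [576.9, -64.3, 9.6]
orientation: [-0.0, 0.999, 0.043, 0.0]
wrist_force: [-0.8, 1.8, 0.6]
opening: 12.2
grasp_force: 0.9
clock: 4.13
eef_pos: [501.2, -71.0, 9.7]
orientation: [0.0, 0.999, 0.043, 0.001]
wrist_force: [5.7, 0.1, -2.5]
opening: 10.8
grasp_force: 68.3
```

```bash
python3 -m crank '[0,0,0,-0.008,0,0,0, 0,0,0,-0.008,0,0,0, 0,0,0,-0.008,0,0,0, 0,0,0,-0.008,0,0,0, 0,0,0,-0.008,0,0,0, 0,0,0,-0.008,0,0,0, 0,0,0,-0.008,0,0,0, 0,0,0,-0.008,0,0,0,0,0,0,-0.008,0,0,0, 0,0,0,-0.008,0,0,0,0,0,0,-0.008,0,0,0, 0,0,0,-0.008,0,0,0]'
python3 -m crank '[0,0,0,-0.004,0,0,0,0,0,0,0,0,0,0,0,0,0,0,0,0,0,0,0,0,0,0,0,0,0,0,0,0,0,0,0,0,0,0,0,0,0,0]'
python3 - <<'E'
from h import *
c=snap('side','s3.png');d=snap('top','t3.png')
cv2.imwrite('pics/s3c.png',cv2.resize(np.hstack([c['color'][150:270,180:310],d['color'][130:250,220:350]])[:,:,::-1],None,fx=3,fy=3,interpolation=cv2.INTER_CUBIC))
E
```

```text
clock: 5.13
eef_pos: [405.1, -79.4, 9.7]
orientation: [0.0, 0.999, 0.043, 0.0]
wrist_force: [4.8, -0.3, 5.1]
opening: 11.1
grasp_force: 69.0
clock: 5.63
eef_pos: [400.4, -79.7, 9.7]
orientation: [-0.0, 0.999, 0.043, -0.001]
wrist_force: [-5.5, -1.8, 15.8]
opening: 10.8
grasp_force: 70.7
```

View pics/s3c.png

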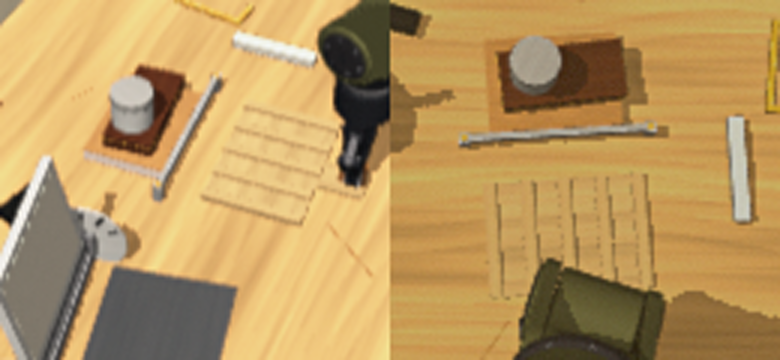

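The tray is out and clear, at x≈410–570 mm, and the stack has settled behind the rail. Next I drag the tray left to the plate.

```bash
python3 -m crank '[0,0,0,0.001,-0.006,0,0,0,0,0,0.001,-0.012,0,0,0,0,0,0.001,-0.013,0,0,0,0,0,0.001,-0.013,0,0,0,0,0,0.001,-0.013,0,0,0,0,0,0.001,-0.013,0,0,0,0,0,0.001,-0.013,0,0,0,0,0,0.001,-0.013,0,0,0,0,0,0.001,-0.013,0,0,0,0,0,0.001,-0.013,0,0,0,0,0,0.001,-0.013,0,0,0,0,0,0.001,-0.013,0,0]'
python3 -m crank '[0,0,0,0.001,-0.013,0,0,0,0,0,0.001,-0.013,0,0,0,0,0,0.001,-0.013,0,0,0,0,0,0.001,-0.013,0,0,0,0,0,0.001,-0.013,0,0,0,0,0,0.001,-0.013,0,0,0,0,0,0.001,-0.013,0,0,0,0,0,0.001,-0.013,0,0,0,0,0,0.001,-0.013,0,0,0,0,0,0.001,-0.013,0,0,0,0,0,0.001,-0.012,0,0,0,0,0,0.001,-0.006,0,0]'
python3 -m crank '[0,0,-1.5,0,0,0,0,0,0,-1.5,0,0,0,0,0,0,-1.5,0,0,0,0,0,0,-1.5,0,0,0,0,0,0,-1.5,0,0,0,0,0,0,0,0,0,0,0,0,0,0,0,0,0,0]'
python3 -c "
from h import *
go(415,217.5,9.6,12.4)"
```

```text
clock: 6.73
eef_pos: [400.2, 68.9, 9.7]
orientation: [0.0, 0.999, 0.043, -0.0]
wrist_force: [0.5, -5.3, 8.9]
opening: 11.1
grasp_force: 69.8
clock: 7.73
eef_pos: [399.3, 217.5, 9.7]
orientation: [0.0, 0.999, 0.044, -0.0]
wrist_force: [0.6, -6.8, 13.2]
opening: 10.9
grasp_force: 70.4
clock: 8.32
eef_pos: [399.6, 216.8, 9.7]
orientation: [0.0, 0.994, 0.109, -0.0]
wrist_force: [0.3, -1.5, 9.2]
opening: 11.0
grasp_force: 69.6
t 8.32 p [399.6 216.8   9.7] x [ 0.976  0.216 -0.   ] y [ 0.216 -0.976  0.   ] z [-0. -0. -1.] F [ 0.3 -1.5  9.2] op 11.0 gf 69.6
turn z 0.09 shift [0.0152 0.0027 0.0001] rows 0.4
```

Finish the placement, release, lift, and look.

```bash
python3 -m crank '[0,0,0,0.005,0.001,0,0,0,0,0,0.005,0.001,0,0,0,0,0,0.005,0.0005,0,0,0,0,0,0,0,0,0,0,0,0,0,0,0,0.0854,0,0,0,0,0,0,0.0854,0,0,0,0,0,0,0.0854,0,0,0,0,0,0,0.0854,0,0,0,0,0,-0.02,0.0854,0,0,0,0,0,-0.04,0.0854,0,0,0,0,0,-0.04,0.0854,0,0,0,0,0,-0.04,0.0854]' >/dev/null
python3 -m crank '[0,0,0,0,0.035,-0.02,0.0854,0,0,0,0,0.04,0,0.0854,0,0,0,0,0.04,0,0.0854,0,0,0,0,0.04,0,0.0854,0,0,0,0,0.04,0,0.0854,0,0,0,0,0.04,0,0.0854,0,0,0,0,0.04,0,0.0854,0,0,0,0,0.04,0,0.0854,0,0,0,0,0.04,0,0.0854,0,0,0,0,0.04,0,0.0854,0,0,0,0,0.04,0,0.0854,0,0,0,0,0,0,0.0854]'
python3 - <<'E'
from h import *
s,m=st()
d=snap('top','t4.png');c=snap('side','s4.png')
cv2.imwrite('pics/t4c.png',cv2.resize(d['color'][130:280,130:330][:,:,::-1],None,fx=4,fy=4,interpolation=cv2.INTER_CUBIC))
E
```

```text
clock: 10.32
eef_pos: [509.1, -212.0, 168.9]
orientation: [0.0, 0.994, 0.107, -0.0]
wrist_force: [-1.2, 1.0, -0.8]
opening: 85.3
grasp_force: 0.0
t 10.32 p [ 509.1 -212.   168.9] x [ 0.977  0.212 -0.   ] y [ 0.212 -0.977  0.001] z [-0.    -0.001 -1.   ] F [-1.2  1.  -0.8] op 85.3 gf 0.0
```

View pics/t4c.png

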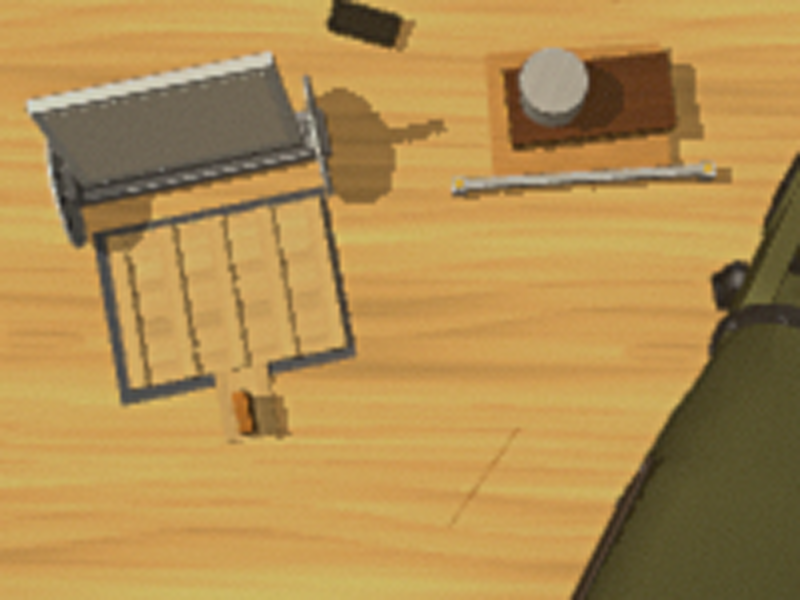

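The tray sits centred on the plate with its fin toward the robot at (244,412), and the stack is intact behind the rail. Now I locate the barrels again.

```bash
cat >> h.py <<'E'
def bars(n,z=16):
    c=capture(n); hsv=cv2.cvtColor(c['color'],cv2.COLOR_RGB2HSV)
    m=((hsv[...,1]<60)&(hsv[...,2]>140)).astype(np.uint8)
    k,l,s,ce=cv2.connectedComponentsWithStats(m)
    for i in range(1,k):
      if 40<s[i,4]<400:
        g=np.array([back(c,p,z)[:2] for p in np.argwhere(l==i)[:,::-1]]); r=cv2.minAreaRect(g.astype(np.float32))
        L=max(r[1])
        if 70<L<150 and r[0][0]>200 and abs(r[0][1])<600:
          V=np.linalg.svd(g-g.mean(0))[2]
          print(n,ce[i].round(),'c',np.round(r[0]),'mean',g.mean(0).round(),'size',np.round(r[1]),'yaw',np.degrees(np.arctan(V[0,1]/V[0,0])).round(1))
    return c
E
python3 - <<'E'
from h import *
bars('top');c=bars('side')
cv2.imwrite('pics/s5.png',cv2.resize(c['color'][100:300,180:440][:,:,::-1],None,fx=2.5,fy=2.5))
E
```

```text
top [380. 237.] c [ 416. -408.] mean [ 417. -408.] size [ 14. 114.] yaw -2.8
side [320. 157.] c [ 416. -400.] mean [ 414. -405.] size [ 30. 116.] yaw -4.7
side [271. 166.] c [ 585. -259.] mean [ 584. -259.] size [120.  33.] yaw 3.1
side [223. 184.] c [712. -77.] mean [714. -76.] size [ 52. 103.] yaw -66.4
side [214. 228.] c [640. 133.] mean [637. 138.] size [40. 92.] yaw -35.4
```

View pics/s5.png

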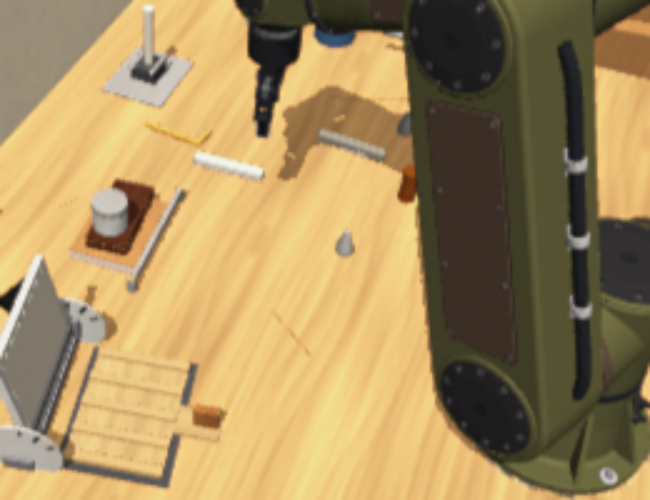

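Both barrels are still where first seen, at crop (230,165) and (350,145). Going for the first one.

```bash
python3 -m crank '[0,0,4.4,0,0,0,0.0854,0,0,4.4,0,0,0,0.0854,0,0,0,0.025,0.019,0,0.0854,0,0,0,0.025,0.019,0,0.0854,0,0,0,0.024,0.019,0,0.0854,0,0,0,0,0,0.035,0.06,0,0,0,0,0,0.035,0.06,0,0,0,0,0,0.03,0.06,0,0,0,0,0,0.02,0.06,0,0,0,0,0,0,0.06,0,0,0,0,0,0,0.06]' >/dev/null
python3 -c "
from h import *
go(586,-264.5,8,3.4)"
```

```text
t 11.43 p [ 586.5 -257.5   49.6] x [ 0.998  0.066 -0.001] y [ 0.066 -0.998 -0.001] z [-0.001  0.001 -1.   ] F [ 0.  -0.6  0.3] op 60.0 gf 0.0
turn z 0.36 shift [-0.001   0.007   0.0416] rows 1.1
```

```bash
python3 -m crank '[0,0,0.4,-0.001,0.007,0,0.06,0,0,0,0,0,0.021,0.06,0,0,0,0,0,0.021,0.06,0,0,0,0,0,0,0.06,0,0,0,0,0,0,0.0,0,0,0,0,0,0,0.0,0,0,0,0,0,0,0.0,0,0,0,0,0,0,0.0,0,0,0,0,0,0,0,0,0,0,0,0,0,0]' 60
python3 -m crank '[0,0,0,0,0,-0.02,0,0,0,0,0,0,-0.03,0,0,0,0,0,0,-0.03,0,0,0,0,0,0,-0.03,0,0,0,0,0,0,-0.03,0,0,0,0,0,0,0,0]'
python3 -c "
from h import *
s=bars('side',120)
t=np.radians(12.3);R2=np.array([[np.cos(t),-np.sin(t)],[np.sin(t),np.cos(t)]])
for y in (-63,-21,21,63): print(y,np.array([517.5,240])+R2@[0,y])
go(531,178,140,12.3)"
```

```text
clock: 12.27
eef_pos: [586.9, -266.2, 9.7]
orientation: [0.001, 1.0, 0.029, 0.001]
wrist_force: [-1.5, 0.1, 7.1]
opening: 15.9
grasp_force: 59.3
clock: 12.77
eef_pos: [588.1, -266.8, 155.4]
orientation: [0.003, 1.0, 0.029, 0.005]
wrist_force: [1.8, -1.5, 0.0]
opening: 15.6
grasp_force: 58.8
side [317. 157.] c [ 400. -277.] mean [ 402. -276.] size [30. 88.] yaw -6.3
side [223. 184.] c [659.  16.] mean [661.  17.] size [47. 93.] yaw -66.4
side [214. 228.] c [594. 207.] mean [591. 211.] size [36. 83.] yaw -35.4
-63 [530.92091434 178.44612881]
-21 [521.97363811 219.48204294]
21 [513.02636189 260.51795706]
63 [504.07908566 301.55387119]
t 12.82 p [ 587.3 -266.4  152.2] x [0.998 0.057 0.006] y [ 0.057 -0.998  0.004] z [ 0.006 -0.003 -1.   ] F [ 0.4  0.1 -0.5] op 16.4 gf 58.8
turn z -9.01 shift [ 0.0397 -0.4462  0.0122] rows 11.8
```

```bash
python3 -m crank '[0,0,-4.5,0,0,0,0,0,0,-4.5,0,0,0,0,0,0,0,0.002,-0.02,0,0,0,0,0,0.003,-0.034,0,0,0,0,0,0.003,-0.036,0,0,0,0,0,0.003,-0.036,0,0,0,0,0,0.003,-0.036,0,0,0,0,0,0.003,-0.036,0,0,0,0,0,0.003,-0.036,0,0,0,0,0,0.003,-0.036,0,0,0,0,0,0.003,-0.036,0,0,0,0,0,0.003,-0.036,0,0]' >/dev/null
python3 -m crank '[0,0,0,0.003,-0.036,0,0,0,0,0,0.003,-0.036,0,0,0,0,0,0.003,-0.03,0,0,0,0,0,0,0,0.02,0,0,0,0,0,0,0.03,0,0,0,0,0,0,0.02,0,0,0,0,0,0,0,0,0,0,0,0,0,0,0]'
python3 - <<'E'
from h import *
go(531,178.4,14,12.3)
c=snap('side','s6.png')
cv2.imwrite('pics/s6c.png',cv2.resize(c['color'][180:310,160:300][:,:,::-1],None,fx=4,fy=4,interpolation=cv2.INTER_CUBIC))
E
```

```text
clock: 14.48
eef_pos: [528.3, 176.1, 77.1]
orientation: [0.0, 0.994, 0.107, -0.001]
wrist_force: [0.7, 0.1, 0.2]
opening: 16.1
grasp_force: 58.8
t 14.48 p [528.3 176.1  77.1] x [ 0.977  0.213 -0.002] y [ 0.213 -0.977  0.   ] z [-0.002 -0.    -1.   ] F [0.7 0.1 0.2] op 16.1 gf 58.8
turn z -0.02 shift [ 0.0032 -0.0017  0.0631] rows 1.7
```

View pics/s6c.png

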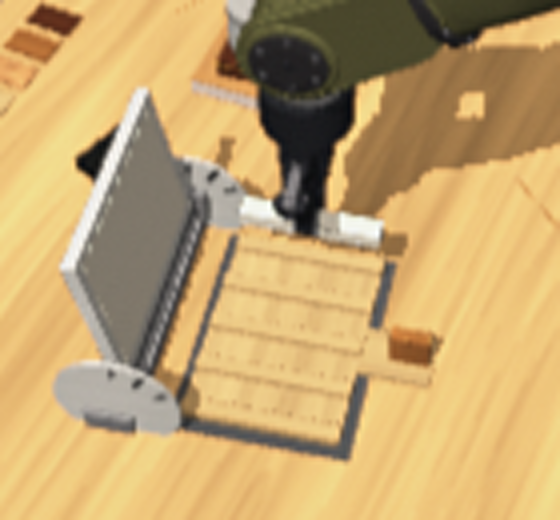

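The barrel is held level above the right-hand groove. Lower and release.

```bash
python3 -m crank '[0,0,0,0.003,-0.002,0,0,0,0,0,0,0,0.02,0,0,0,0,0,0,0.02,0,0,0,0,0,0,0.015,0,0,0,0,0,0,0.0075,0,0,0,0,0,0,0,0,0,0,0,0,0,0,0]'
python3 -m crank '[0,0,0,0,0,0,0.03,0,0,0,0,0,0,0.03,0,0,0,0,0,0,0.03,0,0,0,0,0,0,0.03,0,0,0,0,0,-0.01,0.04,0,0,0,0,0,-0.03,0.06,0,0,0,0,0,-0.04,0.06,0,0,0,0,0,-0.04,0.06,0,0,0,0,0,-0.03,0.06,0,0,0,0,0,0,0.06]'
python3 -c "
from h import *
go(416,-406.5,160,-4)"
```

```text
clock: 15.12
eef_pos: [531.8, 179.0, 16.1]
orientation: [-0.0, 0.994, 0.107, 0.001]
wrist_force: [0.3, 0.7, 0.0]
opening: 15.8
grasp_force: 58.8
clock: 15.95
eef_pos: [533.3, 179.4, 172.6]
orientation: [-0.001, 0.994, 0.107, 0.005]
wrist_force: [1.0, 1.0, 0.4]
opening: 60.0
grasp_force: 0.0
t 15.95 p [533.3 179.4 172.6] x [0.977 0.213 0.011] y [ 0.213 -0.977 -0.   ] z [ 0.01   0.003 -1.   ] F [1.  1.  0.4] op 60.0 gf 0.0
turn z 16.29 shift [-0.0762  0.5927  0.0126] rows 15.7
```

```bash
python3 -m crank '[0,0,5.4,0,0,0,0.06,0,0,5.4,0,0,0,0.06,0,0,5.4,0,0,0,0.06,0,0,0,-0.005,0.037,0,0.06,0,0,0,-0.005,0.037,0,0.06,0,0,0,-0.005,0.037,0,0.06,0,0,0,-0.005,0.037,0,0.06,0,0,0,-0.005,0.037,0,0.06,0,0,0,-0.005,0.037,0,0.06,0,0,0,-0.005,0.037,0,0.06,0,0,0,-0.005,0.037,0,0.06,0,0,0,-0.005,0.037,0,0.06]' >/dev/null
python3 -m crank '[0,0,0,-0.005,0.037,0,0.06,0,0,0,-0.005,0.037,0,0.06,0,0,0,-0.005,0.037,0,0.06,0,0,0,-0.005,0.037,0,0.06,0,0,0,-0.004,0.037,0,0.06,0,0,0,-0.004,0.03,0,0.06,0,0,0,0,0,0,0.06,0,0,0,0,0,0,0.06]' >/dev/null
python3 - <<'E'
from h import *
c=bars('top');bars('side')
cv2.imwrite('pics/t7.png',c['color'][:,:,::-1])
go(416,-406.5,9,-4)
E
```

```text
top [204. 199.] c [531. 177.] mean [531. 177.] size [119.  16.] yaw 12.4
side [320. 158.] c [ 415. -399.] mean [ 413. -400.] size [ 35. 120.] yaw -3.8
side [223. 184.] c [712. -77.] mean [714. -76.] size [ 52. 103.] yaw -66.0
side [214. 228.] c [640. 133.] mean [637. 138.] size [40. 92.] yaw -35.4
side [236. 247.] c [531. 179.] mean [530. 179.] size [120.  27.] yaw 11.9
t 17.72 p [ 421.  -362.2  165.2] x [ 0.998 -0.068 -0.   ] y [-0.068 -0.998 -0.   ] z [-0.  0. -1.] F [1.  0.3 0.2] op 59.4 gf 0.0
turn z 0.09 shift [-0.0019  0.0445  0.1562] rows 4.3
```

View pics/t7.png

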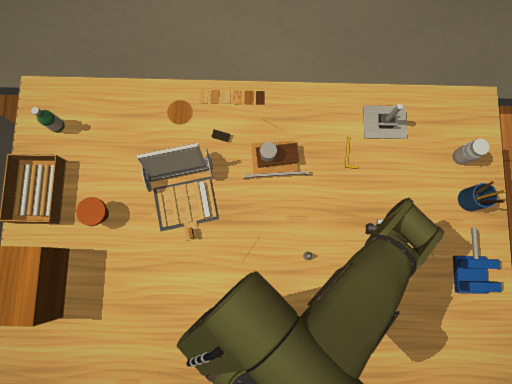

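The first barrel lies in the right groove at (204,199), measured at (531,177), yaw 12.4°. Now the second one.

```bash
python3 -m crank '[0,0,0,-0.001,0.023,0,0.06,0,0,0,-0.001,0.022,0,0.06,0,0,0,0,0,0.035,0.06,0,0,0,0,0,0.035,0.06,0,0,0,0,0,0.035,0.06,0,0,0,0,0,0.015,0.06,0,0,0,0,0,0,0.06,0,0,0,0,0,0,0.06]' >/dev/null
python3 -c "
from h import *
go(416,-406.5,9,-4)"
```

```text
t 18.38 p [ 416.4 -406.8   45.4] x [ 0.998 -0.067 -0.   ] y [-0.067 -0.998 -0.   ] z [-0.  0. -1.] F [-0.3 -0.5  0.7] op 59.9 gf 0.0
turn z 0.16 shift [-0.0004 -0.0003  0.0364] rows 1.0
```

```bash
python3 -m crank '[0,0,0,0,0,0.018,0.06,0,0,0,0,0,0.018,0.06,0,0,0,0,0,0,0.06,0,0,0,0,0,0,0.06,0,0,0,0,0,0,0.0,0,0,0,0,0,0,0.0,0,0,0,0,0,0,0.0,0,0,0,0,0,0,0.0,0,0,0,0,0,0,0,0,0,0,0,0,0,0]' 60
python3 -m crank '[0,0,0,0,0,-0.02,0,0,0,0,0,0,-0.03,0,0,0,0,0,0,-0.03,0,0,0,0,0,0,-0.03,0,0,0,0,0,0,-0.03,0,0,0,0,0,0,0,0,0,0,0,0,0,0,0]'
python3 - <<'E'
from h import *
go(513,260.5,150,12.3)
c=snap('side','s8.png');d=snap('top','t8.png')
cv2.imwrite('pics/s8c.png',np.hstack([cv2.resize(c['color'][60:310,180:430],(400,400)),cv2.resize(d['color'][170:384,262:476],(400,400))])[:,:,::-1])
E
```

```text
clock: 19.22
eef_pos: [416.2, -408.1, 10.3]
orientation: [0.001, 0.999, -0.034, 0.001]
wrist_force: [-0.9, 1.3, 7.8]
opening: 15.9
grasp_force: 59.1
clock: 19.8
eef_pos: [416.2, -408.1, 150.9]
orientation: [0.001, 0.999, -0.034, 0.001]
wrist_force: [-0.4, 0.6, -1.2]
opening: 16.0
grasp_force: 58.8
t 19.8 p [ 416.2 -408.1  150.9] x [ 0.998 -0.068  0.003] y [-0.068 -0.998  0.002] z [ 0.002 -0.003 -1.   ] F [-0.4  0.6 -1.2] op 16.0 gf 58.8
turn z -16.22 shift [ 0.237  -0.6327  0.0009] rows 17.8
```

View pics/s8c.png

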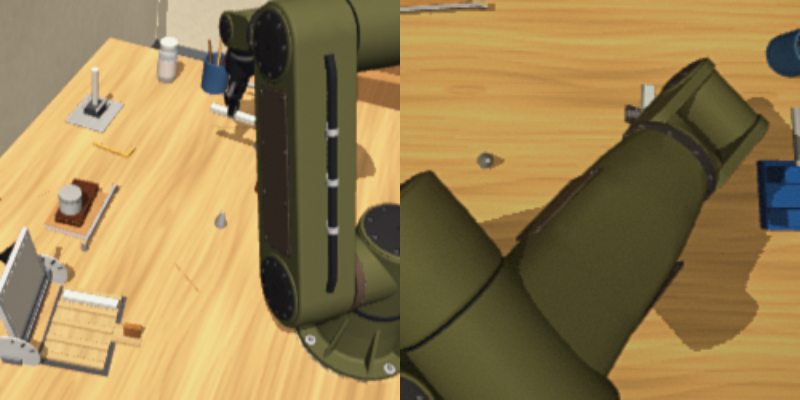

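The barrel is held at the gripper (crop 235,112) and the first is still in its groove. Carry over to the +21 groove.

```bash
python3 -m crank '[0,0,-5.4,0,0,0,0,0,0,-5.4,0,0,0,0,0,0,-5.4,0,0,0,0,0,0,0,0.008,-0.02,0,0,0,0,0,0.012,-0.033,0,0,0,0,0,0.012,-0.033,0,0,0,0,0,0.012,-0.033,0,0,0,0,0,0.012,-0.033,0,0,0,0,0,0.012,-0.033,0,0,0,0,0,0.012,-0.033,0,0,0,0,0,0.012,-0.033,0,0,0,0,0,0.012,-0.033,0,0]' >/dev/null
python3 -m crank '[0,0,0,0.012,-0.033,0,0,0,0,0,0.012,-0.033,0,0,0,0,0,0.012,-0.033,0,0,0,0,0,0.012,-0.033,0,0,0,0,0,0.012,-0.033,0,0,0,0,0,0.012,-0.033,0,0,0,0,0,0.012,-0.033,0,0,0,0,0,0.012,-0.033,0,0,0,0,0,0.012,-0.033,0,0,0,0,0,0.01,-0.03,0,0,0,0,0,0,0,0,0,0,0,0,0,0,0,0]'
python3 - <<'E'
from h import *
bars('side',145)
go(513,260.5,14.5,12.3)
E
```

```text
clock: 21.9
eef_pos: [502.0, 237.6, 147.3]
orientation: [0.0, 0.994, 0.108, -0.001]
wrist_force: [-0.1, -0.1, -0.6]
opening: 15.5
grasp_force: 58.9
side [217. 231.] c [571. 237.] mean [567. 234.] size [ 38. 117.] yaw -26.3
side [236. 247.] c [487. 266.] mean [487. 266.] size [106.  24.] yaw 11.8
t 21.95 p [502.1 236.5 147.6] x [ 0.977  0.214 -0.003] y [ 0.214 -0.977  0.001] z [-0.002 -0.001 -1.   ] F [-0.2 -0.4 -0.3] op 16.2 gf 58.9
turn z 0.03 shift [ 0.0157 -0.0211  0.1331] rows 3.6
```

```bash
python3 -m crank '[0,0,0,0.008,-0.011,0,0,0,0,0,0.008,-0.01,0,0,0,0,0,0,0,0.03,0,0,0,0,0,0,0.03,0,0,0,0,0,0,0.03,0,0,0,0,0,0,0,0,0,0,0,0,0,0,0]' >/dev/null
python3 - <<'E'
from h import *
bars('side',57)
go(513,260.5,15,12.3)
E
```

```text
side [211. 227.] c [630. 168.] mean [630. 168.] size [19. 85.] yaw -41.9
t 22.58 p [514.4 259.8  60. ] x [0.977 0.212 0.   ] y [ 0.212 -0.977  0.   ] z [ 0. -0. -1.] F [-0.1 -0.1 -0.3] op 15.6 gf 58.9
turn z -0.08 shift [-0.0012 -0.001   0.045 ] rows 1.2
```

```bash
python3 -m crank '[0,0,0,-0.001,-0.001,0.015,0,0,0,0,0,0,0.015,0,0,0,0,0,0,0.015,0,0,0,0,0,0,0,0,0,0,0,0,0,0,0,0,0,0,0,0,0,0.03,0,0,0,0,0,0,0.03,0,0,0,0,0,0,0.03,0,0,0,0,0,0,0.03,0,0,0,0,0,-0.02,0.03,0,0,0,0,0,-0.03,0.03,0,0,0,0,0,-0.04,0.03]' 
python3 -m crank '[0,0,0,0,0,-0.04,0.03,0,0,0,-0.04,0,-0.03,0.03,0,0,0,-0.04,0,-0.02,0.03,0,0,0,-0.04,0,0,0.03,0,0,0,0,0.04,0,0.03,0,0,0,0,0.04,0,0.03,0,0,0,0,0.04,0,0.03,0,0,0,0,0.04,0,0.03,0,0,0,0,0.04,0,0.03,0,0,0,0,0.04,0,0.03,0,0,0,0,0,0,0.03]'
python3 - <<'E'
from h import *
st()
c=bars('top',20);d=bars('side',20)
cv2.imwrite('pics/t9.png',np.hstack([cv2.resize(d['color'][180:300,160:280],(400,400)),cv2.resize(c['color'][130:250,130:250],(400,400))])[:,:,::-1])
E
```

```text
clock: 23.58
eef_pos: [511.5, 260.7, 103.2]
orientation: [0.001, 0.994, 0.107, -0.002]
wrist_force: [0.9, -0.6, 0.8]
opening: 30.0
grasp_force: 0.0
clock: 24.5
eef_pos: [456.5, -2.0, 188.1]
orientation: [0.001, 0.995, 0.105, 0.0]
wrist_force: [-0.0, 1.5, -0.4]
opening: 29.8
grasp_force: 0.0
t 24.5 p [456.5  -2.  188.1] x [0.978 0.208 0.001] y [ 0.208 -0.978  0.001] z [ 0.001 -0.001 -1.   ] F [-0.   1.5 -0.4] op 29.8 gf 0.0
top [204. 199.] c [531. 177.] mean [531. 177.] size [118.  16.] yaw 12.3
top [182. 208.] c [499. 251.] mean [498. 250.] size [117.  16.] yaw 12.4
side [223. 184.] c [710. -74.] mean [713. -74.] size [ 52. 103.] yaw -67.0
side [214. 228.] c [638. 136.] mean [635. 141.] size [40. 92.] yaw -35.4
side [236. 247.] c [529. 182.] mean [529. 182.] size [119.  27.] yaw 11.9
side [235. 267.] c [497. 256.] mean [496. 255.] size [120.  27.] yaw 11.9
```

View pics/t9.png

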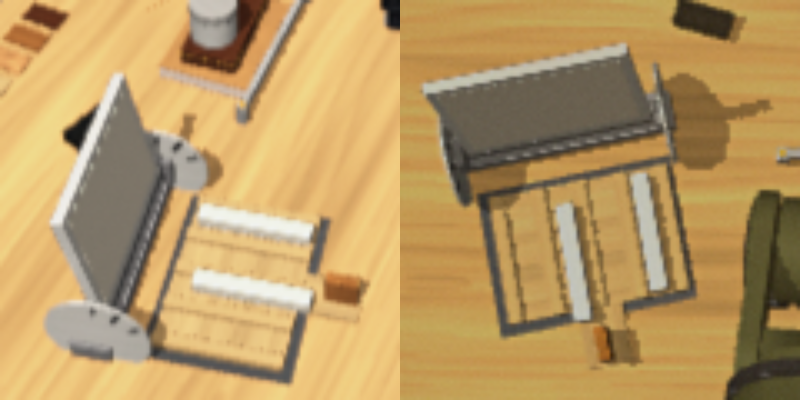

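Both barrels lie flat, but the second is about 16 mm toward the fin and overhangs the tray edge. I'll regrasp it and shift it along its groove.

```bash
python3 -m crank '[0,0,0,0.012,-0.03,0,0.05,0,0,0,0.012,-0.03,0,0.05,0,0,0,0.012,-0.03,0,0.05,0,0,0,0.012,-0.03,0,0.05,0,0,0,0.012,-0.03,0,0.05,0,0,0,0.012,-0.03,0,0.05,0,0,0,0.011,-0.03,0,0.05,0,0,0,0.011,-0.03,0.03,0.05,0,0,0,0,0,0.04,0.05,0,0,0,0,0,0.04,0.05,0,0,0,0,0,0.02,0.05,0,0,0,0,0,0,0.05]' >/dev/null
python3 -m crank '[0,0,0,0,0,0,0.05,0,0,0,0,0,0,0.05]' >/dev/null
python3 - <<'E'
from h import *
go(498,253,15,12.3)
E
```

```text
t 25.77 p [496.9 257.1  61.1] x [0.977 0.214 0.003] y [ 0.214 -0.977 -0.001] z [ 0.002  0.001 -1.   ] F [0.5 0.  0.2] op 50.0 gf 0.0
turn z 0.03 shift [0.0002 0.0042 0.0461] rows 1.2
```

```bash
python3 -m crank '[0,0,0,0,0.003,0.016,0.05,0,0,0,0,0,0.016,0.05,0,0,0,0,0,0.014,0.05,0,0,0,0,0,0,0.05,0,0,0,0,0,0,0.0,0,0,0,0,0,0,0.0,0,0,0,0,0,0,0.0,0,0,0,0,0,0,0.0,0,0,0,0,0,0,0.0,0,0,0,0,0,0,0]' 60
python3 -m crank '[0,0,0,0,0,-0.006,0,0,0,0,0,0,-0.006,0,0,0,0,0,0,-0.003,0,0,0,0,0.008,0,0,0,0,0,0,0.008,0,0,0,0,0,0,0,0,0,0,0,0,0,0,0,0,0]'
python3 - <<'E'
from h import *
go(513,260.5,15,12.3)
E
```

```text
clock: 26.6
eef_pos: [497.8, 253.7, 15.2]
orientation: [-0.0, 0.994, 0.107, 0.001]
wrist_force: [-1.9, -1.3, 7.5]
opening: 16.1
grasp_force: 58.9
clock: 27.18
eef_pos: [512.9, 256.6, 27.7]
orientation: [0.0, 0.994, 0.107, -0.0]
wrist_force: [-1.0, -0.6, -0.4]
opening: 15.7
grasp_force: 58.8
t 27.18 p [512.9 256.6  27.7] x [ 0.977  0.212 -0.   ] y [ 0.212 -0.977  0.   ] z [-0. -0. -1.] F [-1.  -0.6 -0.4] op 15.7 gf 58.8
turn z -0.03 shift [ 0.0009 -0.0038  0.0127] rows 0.4
```

```bash
python3 -m crank '[0,0,0,0.001,-0.0015,0.006,0,0,0,0,0,0,0.006,0,0,0,0,0,0,0,0,0,0,0,0,0,0,0.03,0,0,0,0,0,0,0.03,0,0,0,0,0,0,0.03,0,0,0,0,0,0,0.03,0,0,0,0,0,-0.02,0.03,0,0,0,0,0,-0.03,0.03,0,0,0,0,0,-0.04,0.03,0,0,0,0,0,-0.04,0.03,0,0,0,-0.04,0,-0.02,0.03]' 
python3 -m crank '[0,0,0,-0.04,0,-0.02,0.03,0,0,0,-0.04,0,0,0.03,0,0,0,0,0.04,0,0.03,0,0,0,0,0.04,0,0.03,0,0,0,0,0.04,0,0.03,0,0,0,0,0.04,0,0.03,0,0,0,0,0.04,0,0.03,0,0,0,0,0.04,0,0.03,0,0,0,0,0,0,0.03]' >/dev/null
python3 - <<'E'
from h import *
st()
c=bars('top',20);d=bars('side',20)
cv2.imwrite('pics/t10.png',c['color'][:,:,::-1])
cv2.imwrite('pics/t10s.png',np.hstack([cv2.resize(d['color'][180:300,160:280],(400,400),interpolation=2),cv2.resize(c['color'][130:250,130:250],(400,400),interpolation=2)])[:,:,::-1])
E
```

```text
clock: 28.18
eef_pos: [481.2, 251.4, 170.1]
orientation: [-0.001, 0.994, 0.106, 0.004]
wrist_force: [1.2, 1.3, 1.4]
opening: 29.9
grasp_force: 0.0
t 28.93 p [453.2  -5.8 183.5] x [0.978 0.208 0.   ] y [ 0.208 -0.978  0.001] z [ 0.001 -0.001 -1.   ] F [-0.8  1.4 -0.3] op 30.2 gf 0.0
top [204. 199.] c [531. 177.] mean [531. 177.] size [118.  16.] yaw 12.3
top [180. 204.] c [513. 256.] mean [513. 256.] size [117.  16.] yaw 12.4
side [223. 184.] c [710. -74.] mean [712. -74.] size [ 52. 103.] yaw -66.8
side [214. 228.] c [638. 136.] mean [635. 141.] size [40. 92.] yaw -35.4
side [236. 247.] c [529. 182.] mean [529. 182.] size [119.  27.] yaw 11.8
side [230. 266.] c [512. 261.] mean [511. 261.] size [120.  26.] yaw 12.1
```

View pics/t10s.png

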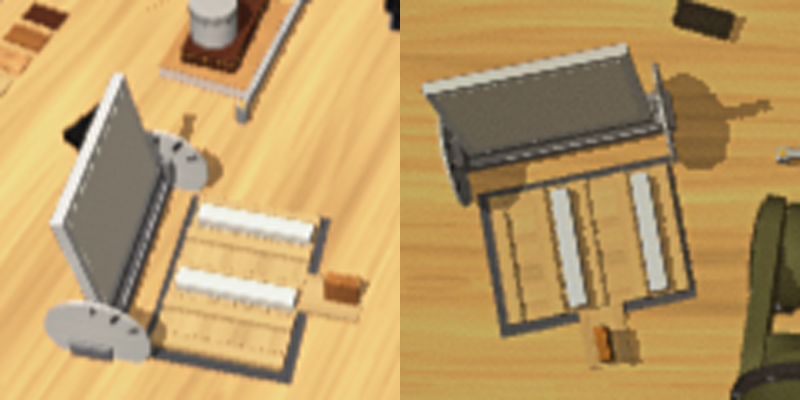

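Both barrels are now centred in their grooves at (512,258) and (530,179). On to the lamp: I'll go over the panel with closed fingers and come down behind it.

```bash
python3 -m crank '[0,0,-0.3,0,0,-0.025,0,0,0,0,0,0,-0.025,0,0,0,0,0.029,-0.023,0,0,0,0,0,0.029,-0.023,0,0,0,0,0,0.029,-0.023,0,0,0,0,0,0.029,-0.023,0,0,0,0,0,0.029,-0.023,0,0,0,0,0,0.029,-0.023,0,0,0,0,0,0.029,-0.023,0,0,0,0,0,0.029,-0.023,0,0,0,0,0,0.029,-0.023,0,0,0,0,0,0.029,-0.023,0,0]' 40 >/dev/null
python3 -m crank '[0,0,0,0,0,0,0,0,0,0,0,0,0,0,0,0,0,0,0,0,0]' >/dev/null
python3 - <<'E'
from h import *
go(689,277.6,125,12.4)
E
```

```text
t 30.28 p [684.4 287.9 232.9] x [ 0.976  0.219 -0.001] y [ 0.219 -0.976  0.   ] z [-0.001 -0.    -1.   ] F [ 0.3 -0.2  0.9] op 0.3 gf 0.0
turn z 0.26 shift [0.0023 0.0111 0.1079] rows 2.9
```

```bash
python3 -m crank '[0,0,0,0.004,0.01,0,0,0,0,0,0,0,0.025,0,0,0,0,0,0,0.03,0,0,0,0,0,0,0.03,0,0,0,0,0,0,0.023,0,0,0,0,0,0,0,0,0,0,0,0,0,0,0]'
python3 - <<'E'
from h import *
s,m=st()
t=np.radians(12.4); print('stand x',(np.array(s['eef_pos'])[:2]-[518,240])@[np.cos(t),np.sin(t)])
c=snap('side','s11.png');d=snap('top','t11.png')
cv2.imwrite('pics/s11c.png',np.hstack([cv2.resize(c['color'][160:300,150:290],(400,400),interpolation=2),cv2.resize(d['color'][110:250,120:260],(400,400),interpolation=2)])[:,:,::-1])
E
```

```text
clock: 30.87
eef_pos: [691.3, 277.1, 126.3]
orientation: [0.0, 0.994, 0.109, -0.0]
wrist_force: [-0.3, 0.2, 1.1]
opening: -0.1
grasp_force: 0.0
t 30.87 p [691.3 277.1 126.3] x [ 0.976  0.217 -0.   ] y [ 0.217 -0.976  0.   ] z [-0. -0. -1.] F [-0.3  0.2  1.1] op -0.1 gf 0.0
stand x 177.22660345337266
```

View pics/s11c.png

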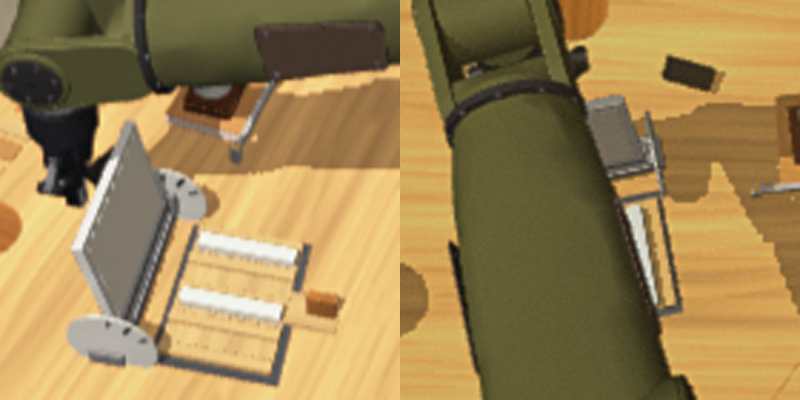

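The fingers are behind the panel, crop (65,185), and clear of it. Push forward to stand x≈92 first.

```bash
python3 -m crank '[0,0,0,-0.008,0,0,0,0,0,0,-0.008,0,0,0,0,0,0,-0.008,0,0,0,0,0,0,-0.008,0,0,0,0,0,0,-0.008,0,0,0]'
python3 -m crank '[0,0,0,-0.008,0,0,0,0,0,0,-0.008,0,0,0,0,0,0,-0.008,0,0,0,0,0,0,-0.007,0,0,0,0,0,0,-0.007,0,0,0,0,0,0,-0.007,0,0,0,0,0,0,0,0,0,0,0,0,0,0,0,0,0]'
cat >> h.py <<'E'
def lean(n,e1,e2):
    "panel end edges -> lean from top corner pixels: search theta that best fits"
    from scipy.optimize import least_squares
    c=n; t=np.radians(12.4); o=np.array([518,240]); ex=np.array([np.cos(t),np.sin(t)]); ey=np.array([-np.sin(t),np.cos(t)])
    def P(th,y,off):
        x=110-150*np.sin(th)+off*np.cos(th); z=35+150*np.cos(th)+off*np.sin(th); return [*(o+ex*x+ey*y),z]
    f=lambda p: (proj(c,[P(p[0],93,-6),P(p[0],-93,-6)])-np.array([e1,e2])).ravel()
    r=least_squares(f,[.4]); return r.x[0],r.fun
E
python3 - <<'E'
from h import *
s,m=st()
t=np.radians(12.4); print('stand x',(np.array(s['eef_pos'])[:2]-[518,240])@[np.cos(t),np.sin(t)])
c=snap('side','s12.png')
cv2.imwrite('pics/s12c.png',cv2.resize(c['color'][160:310,150:290],(560,600),interpolation=2)[:,:,::-1])
import pickle; pickle.dump(c,open('c12.pkl','wb'))
E
```

```text
clock: 31.38
eef_pos: [653.1, 269.4, 128.7]
orientation: [-0.0, 0.994, 0.11, 0.002]
wrist_force: [2.9, 0.4, 1.0]
opening: -0.2
grasp_force: 0.0
clock: 32.05
eef_pos: [608.5, 259.7, 126.4]
orientation: [-0.0, 0.994, 0.11, 0.0]
wrist_force: [0.0, 0.4, 0.3]
opening: 0.1
grasp_force: 0.0
t 32.05 p [608.5 259.7 126.4] x [0.976 0.218 0.001] y [ 0.218 -0.976 -0.   ] z [ 0.001  0.    -1.   ] F [0.  0.4 0.3] op 0.1 gf 0.0
stand x 92.5968573810924
```

View pics/s12c.png

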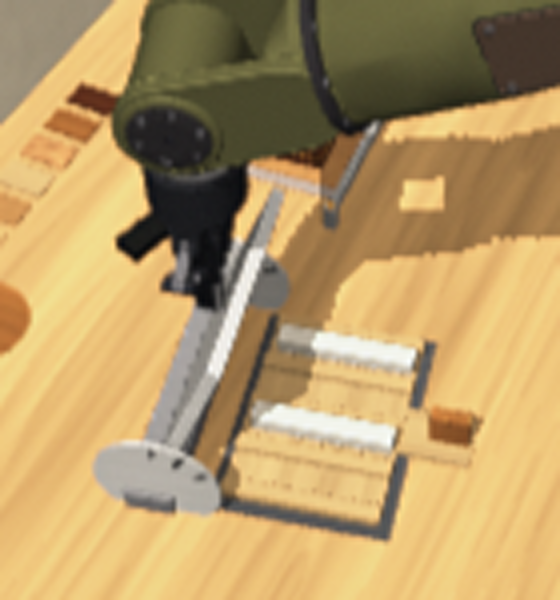

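The panel is leaning forward, with its top edge running from (212,378) to (280,195) in the crop. Now I estimate the lean.

Run:
```python
from h import *
import pickle
c=pickle.load(open('c12.pkl','rb'))
print(lean(c,(150+214/4,160+380/4),(150+282/4,160+194/4)))
t=np.radians(12.4); o=np.array([518,240]); ex=np.array([np.cos(t),np.sin(t)]); ey=np.array([-np.sin(t),np.cos(t)])
for th in (.2,.3,.4,.5,.6):
  q=proj(c,[[*(o+ex*(110-150*np.sin(th)+f*np.cos(th))+ey*y),35+150*np.cos(th)+f*np.sin(th)] for y in (93,-93) for f in (-6,6)])
  print(th,((q-[150,160])*4).round().tolist())
```

```text
(np.float64(0.34921001956208425), array([ 1.05328241, -2.56407962,  0.99710241, -2.08291183]))
0.2 [[189.0, 359.0], [173.0, 354.0], [260.0, 175.0], [246.0, 171.0]]
0.3 [[209.0, 366.0], [193.0, 360.0], [278.0, 182.0], [264.0, 177.0]]
0.4 [[228.0, 374.0], [213.0, 367.0], [295.0, 190.0], [281.0, 183.0]]
0.5 [[246.0, 383.0], [231.0, 376.0], [311.0, 198.0], [298.0, 191.0]]
0.6 [[263.0, 393.0], [249.0, 385.0], [326.0, 208.0], [314.0, 200.0]]
```

```bash
python3 -m crank '[0,0,0,-0.003,0,0,0,0,0,0,-0.003,0,0,0,0,0,0,-0.003,0,0,0,0,0,0,-0.003,0,0,0,0,0,0,-0.003,0,0,0,0,0,0,-0.002,0,0,0,0,0,0,0,0,0,0,0,0,0,0,0,0,0]'
python3 -m crank '[0,0,0,0.01,0,0,0,0,0,0,0.02,0,0,0,0,0,0,0.03,0,0,0,0,0,0,0.03,0,0,0,0,0,0,0,0,-0.03,0,0,0,0,0,0,-0.04,0,0,0,0,0,0,-0.04,0,0,0,0,0,0.035,0,0,0,0,0,0,0.035,0,0,0,0,0,0,0.035,0,0,0,0,0,0.035,0,0,0,0,0,0,0,0,0,0]'
python3 - <<'E'
from h import *
st()
c=snap('side','s13.png')
cv2.imwrite('pics/s13c.png',cv2.resize(c['color'][160:310,150:290],(560,600),interpolation=2)[:,:,::-1])
import pickle; pickle.dump(c,open('c13.pkl','wb'))
E
```

```text
clock: 32.77
eef_pos: [591.6, 256.0, 125.5]
orientation: [0.0, 0.994, 0.11, -0.0]
wrist_force: [-0.3, -0.6, -0.7]
opening: 0.3
grasp_force: 0.0
clock: 33.77
eef_pos: [734.8, 177.5, 231.1]
orientation: [0.0, 0.994, 0.108, -0.003]
wrist_force: [-0.3, 0.5, -0.7]
opening: 0.0
grasp_force: 0.0
t 33.77 p [734.8 177.5 231.1] x [ 0.977  0.215 -0.006] y [ 0.215 -0.977 -0.   ] z [-0.006 -0.001 -1.   ] F [-0.3  0.5 -0.7] op 0.0 gf 0.0
```

View pics/s13c.png

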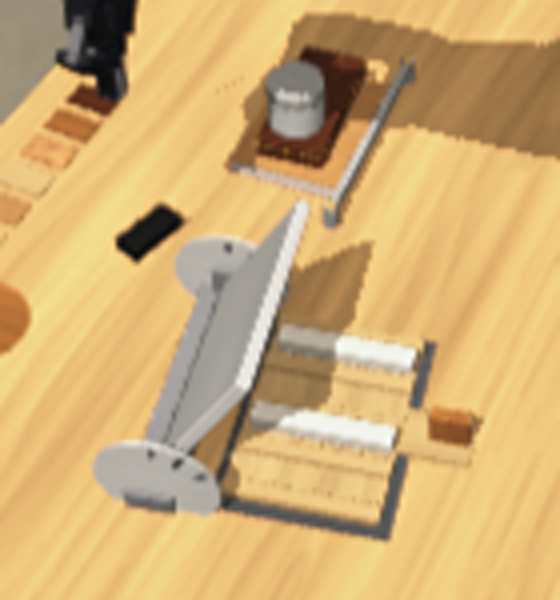

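The hand is off, and the panel's front top corners are at (244,392) and (308,205) in the crop.

```bash
python3 -m crank '[0,0,0,0,0,0,0,0,0,0,0,0,0,0,0,0,0,0,0,0,0,0,0,0,0,0,0,0,0,0,0,0,0,0,0,0,0,0,0,0,0,0,0,0,0,0,0,0,0,0,0,0,0,0,0,0,0,0,0,0,0,0,0,0,0,0,0,0,0,0,0,0,0,0,0,0,0,0,0,0,0,0,0,0]' >/dev/null
python3 - <<'E'
from h import *
import pickle
c=pickle.load(open('c13.pkl','rb'))
print(lean(c,(150+244/4,160+392/4),(150+308/4,160+205/4)))
o=np.array([518,240]);d=snap('top','t14.png')
t=np.radians(12.4); ex=np.array([np.cos(t),np.sin(t)]); ey=np.array([-np.sin(t),np.cos(t)])
cv2.imwrite('pics/t14c.png',cv2.resize(d['color'][120:260,120:320],(800,560),interpolation=2)[:,:,::-1])
for th in (.35,.45,.524,.6):
  q=proj(d,[[*(o+ex*(110-150*np.sin(th)+f*np.cos(th))+ey*y),35+150*np.cos(th)+f*np.sin(th)] for y in (93,-93) for f in (-6,6)])
  print(th,((q-[120,120])*4).round().tolist())
E
```

```text
(np.float64(0.5098505519346341), array([ 0.90669629, -1.99307763,  1.05106858, -1.44499977]))
0.35 [[89.0, 255.0], [85.0, 240.0], [337.0, 208.0], [333.0, 192.0]]
0.45 [[94.0, 275.0], [90.0, 259.0], [341.0, 227.0], [338.0, 212.0]]
0.524 [[98.0, 288.0], [94.0, 273.0], [344.0, 241.0], [341.0, 226.0]]
0.6 [[102.0, 302.0], [98.0, 288.0], [347.0, 254.0], [344.0, 240.0]]
```

View pics/t14c.png

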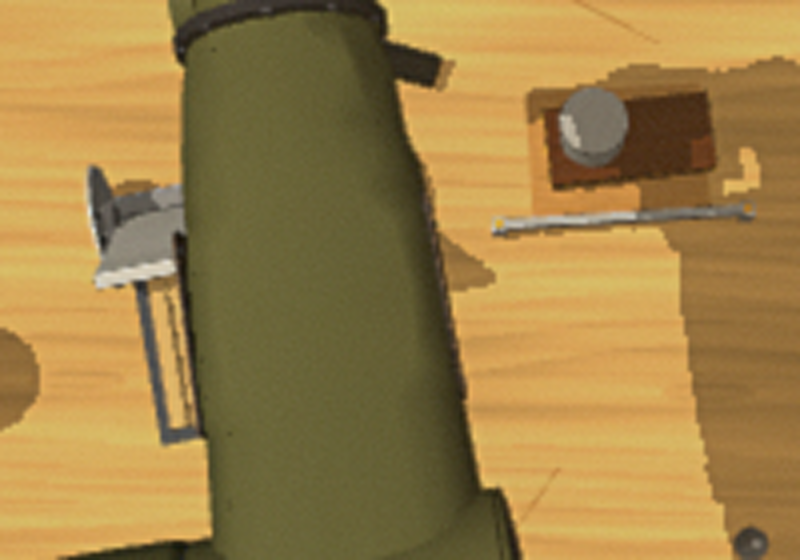

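The panel's front top corner is at (98,288), which matches 0.52 rad. The stack is intact, so I'm handing in.

```bash
python3 -c "
from rig import workorder
print(workorder.sign_off())"
```

```text
the job is handed in; nothing more can be done
None
```

I've handed the job in; the sign-off gave no verdict. By the cameras, the tray is square on the plate with its fin away from the lamp, the only two loose barrels I found lie flat in their own grooves, the stack is intact behind the rail, and the lamp panel leans about 30° (0.51–0.52 rad) with the hand off it.

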